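# Change the worn roller in the sander's roller stand

### The job

Change the worn dark roller in the stand for a fresh one. The red handle has a left-hand thread: turn it clockwise (seen from above) to swing the clamp arm well clear, put the worn roller in the green tray, take only the end roller from the sloped track so that the next one rolls down to the stop, lay it gently in the stand's saddles and turn the handle back anticlockwise until the arm stops over the roller. Leave the oil bottle, screwdriver and hammer where they are.

Things in the scene. Friction and masses are not known exactly. Their poses are not given: they have to be found in the camera images.
- stand: Fixed green stand, base plate 110 x 300 x 20 mm. Origin on the table under the roller's centre, z up, y along the roller's axis; plate from y = -195 to +105 mm. Steel V saddles (45 degree flanks, tops 67 mm high, 33 mm either side of the axis) carry the wheels at y = -45 and +45 mm; between y = -36 and +36 mm nothing rises above the plate. Cheeks 70 mm high leave 5 mm play at each end.
- stand_seat (a point): The centre of a roller that lies seated in the stand: 75 mm above the stand's origin; axes as the stand's.
- clamp_grip (a point): Grip point of the red handle, on the vertical screw axis (stand's x = 0, y = -125 mm), 135.5 mm above the table when clamped. Handle: bar along this point's y, 60 mm long, 16 thick, 30 high; top 8 mm above the point. Below it, top face 22 mm under the point, a flat steel arm (24 wide, 10 thick) reaches 82 mm out from the screw axis along the point's +y. Site turns and rises with it.
- clamp (a joint): Handle and arm angle, rad. 0 = clamped, at its stop, arm along the stand's +y, 0.5 mm over the near wheel. Grows clockwise seen from above (left-hand screw: clockwise loosens) to a stop at 1.45; the arm rises 6 mm per rad and swings to the stand's +x, clear of the roller above about 0.9. Starts at 0 to 0.12. Friction of 0.15 N m holds it where it is left.
- worn: Worn roller, dark tyres, brown end faces, in the stand at the start; 110 mm long, 0.3 kg (varies): two wheels 56 mm in diameter, 22 mm wide, on the ends of a bare aluminium waist 22 mm in diameter, 66 mm long. Origin at its centre, y along its axis (both ends alike; x, z turn as it rolls).
- fresh_1: Fresh roller, orange tyres, white end faces; the end one of three on the track, at the yellow stops; 110 mm long, 0.3 kg (varies): two wheels 56 mm in diameter, 22 mm wide, on the ends of a bare aluminium waist 22 mm in diameter, 66 mm long. Origin at its centre, y along its axis (both ends alike; x, z turn as it rolls).
- fresh_2: Second fresh orange roller on the track, next to fresh_1; rolls to the stop by itself when that is taken. Same size.
- fresh_3: Third fresh orange roller, uphill of fresh_2. Same size.
- track: Fixed gravity track, 235 x 140 mm. Origin on the table under the end roller's centre, x horizontal and uphill (slope 0.18 rad), y across (along the rollers' axes), z up. Rails under the wheels only: the middle 60 mm is open down to a 6 mm base plate. Blue side walls, as high as the axes, 4 mm outside the ends; yellow stops at the low -x end, before the wheels only, to 6 mm above the axis.
- track_end (a point): Centre of the roller that lies at the stop: 85 mm above the track's origin. Rollers lie 56 mm apart along the slope.
- tray: Fixed open green tray for worn rollers, 180 x 200 x 45 mm outside, 5 mm walls and floor; origin at the centre of its underside, x along the 180 mm side.
- oil: White oil bottle with red cap, 54 mm in diameter, 130 mm high; origin at the centre of its foot. To be left alone.
- screwdriver: Screwdriver lying on the bench, to be left alone; origin under its middle.
- hammer: Hammer lying on the bench, to be left alone; origin under its middle.

How it is judged:
By the outcome, as a careful person would: the job done as asked, in the order asked, and still so for the second after the job is handed in, with the robot touching nothing.
It also fails if it takes over 72 s, if anything falls off the work surface, if the arm or the gripper's body presses on something with over 40 N, if the wrist force passes 120 N, or if a joint passes its speed limit or range.

### The arm

A 6-joint arm with a two-finger parallel gripper is mounted at the origin on the work surface. World frame = base frame: x ahead of the robot, y to its left, z up, the work surface at z = 0. Lengths are in m, angles in rad, forces in N, time in s.
With the tool pointing down it reaches from about 0.4 to 0.825 m from the base axis. Payload 7 kg.
Tool frame: the origin (TCP) lies midway between the tips of the shut fingers; the grasp point (between the pads) lies 19 mm behind it; z points along the fingers, y is the line along which they close (so a half turn about z gives the same grasp; the last joint's range is limited). The gripper opens to 85 mm and grips with 20 to 120 N. Pads are 22 mm wide; open, the fingers measure 114 mm over their backs; the gripper's body (76 mm by 85 mm) begins 54 mm behind the grasp point. The pads swing forward as they close: fully open they stand 13 mm farther back than shut.
Start: joints at [1.462, 0.359, 0.012, 0, -1.224, -0.288], TCP at [0.261, 0.623, 0.231] pointing down, gripper open.
Joint ranges: [-3.07, 3.07], [-1.43, 2.12], [-1.02, 1.25], [-3.03, 1.67], [-3.05, -0], [-3.03, 3.03]. Speed limits (rad/s): [2.39, 2.39, 3.01, 3.14, 3.14, 3.14].

### API

Orientations are given as a 3x3 rotation matrix whose columns are the frame's x, y, z axes.
In Python, from plant import sense, grab_frame, camera_model, workorder gives the robot as it stands.
- The arm moves only by the tool play_rows, never from a script. Its argument "rows" is a list that holds one entry, the list of rows, each a list of 7 numbers: the finger opening in mm, from 0 to 85.4, then the shift along the tool's x, y, z in mm, then the turn, a rotation vector about the tool's x, y, z in degrees. In form: [[[hand, tx, ty, tz, rx, ry, rz], ...]]. A call has 1 to 8 rows; each row is the pose to reach, as a shift and turn from the pose commanded when the call began, along the tool's axes at that moment; what a row does not reach only later rows make up. A row lasts 1/8 s, in which the tool goes at most 62.5 mm and 10.7 degrees, less where a joint would pass 70% of its speed; a pose out of reach is approached as far as the arm can. A call with a gripper value outside its range is refused whole. The fingers move at their own pace and stop on an object; "newtons" is the grip in N (left out, the last holds). Time passes only in rows, so rows that repeat a pose let the fingers close. It gives the time, the measured TCP pose, the force, the opening and the grip force at its end, in the units of the state.
- sense(): the state, without advancing time (a new reading comes with each control period).
- grab_frame(name): name is "scene" or "top" or "wrist"; returns the picture (400x640x3 uint8, red, green, blue); there is no depth.
- camera_model(name): a dict with "fx", "fy", "cx", "cy" (pixels), "k1" (the pictures are not rectified: a ray, as slopes to the right and down, at radius r is drawn at 1 + k1 r^2 times it, then the intrinsics apply), "rvec" (rotation vector, rad) and "tvec" (3), from world to camera coordinates, as OpenCV has them. Camera axes: x right, y down, z forward; pixel columns grow to the right and rows downward; lengths in m; the calibration is good to about 2 mm. A picture is of the moment at which its call begins: read the wrist's pose just before it. camera_model takes no time and is no camera call; for the wrist camera it gives the pose at the moment of the call.
- workorder.sign_off(): hands the job in; it is judged then, once.
The state is a dict: "t": time; "joint_positions": joint angles; "qd": joint speeds; "tau": joint torques, N m; "tcp_pos": TCP position; "tool_rot": TCP orientation; "wrist_force": force on the tool from outside, world axes, zero at the start; "moment": the same for the moment, N m; "finger_gap": opening from 0.0 (shut) to 1.0 (fully open); "grasp_force": force on a finger pad.
Only numpy, scipy, OpenCV 4.12 (cv2) and the standard library are available. Lean on these libraries where they do the work, as an engineer would, in place of code of your own. Each camera call takes 0.05 s, during which the arm holds its last target. There are 200 camera calls.

## Working session

There is one attempt and no reset: what is moved stays moved. The work goes in short steps, Python scripts to look and compute and a tool call to move; the robot and the scene stay as the last step left them, time stands still between calls to the robot, and variables do not carry over. Pictures are saved under pics/ and viewed, at most 13 in all, crops included, and the job is handed in when it is done.

Besides the shell and the picture viewer there is one more tool, called after "Emit:" as a command line: name --argument value ..., lists and objects as JSON in quotes. play_rows: Moves the arm, as the interface text tells. Its arguments: {"type":"object","properties":{"rows":{"type":"array"},"newtons":{"type":"number"}},"required":["rows"]}

```bash
mkdir -p pics; ls
python3 - <<'E'
from plant import sense, grab_frame, camera_model
import cv2
s=sense(); print(s['t'],s['tcp_pos'],s['tool_rot'],s['finger_gap'])
for n in ("scene","top"):
    m=camera_model(n); print(n,m)
    cv2.imwrite(f"pics/{n}0.png",cv2.cvtColor(grab_frame(n),cv2.COLOR_RGB2BGR))
E
```

```text
pics
0.0 [0.26069781 0.62210286 0.23040278] [[ 9.22261860e-01 -3.86565415e-01 -4.92467160e-04]
 [-3.86565703e-01 -9.22260593e-01 -1.53509709e-03]
 [ 1.39232388e-04  1.60613241e-03 -9.99998700e-01]] 0.9971704652733948
scene {'fx': 382.44523953417144, 'fy': 382.44523953417144, 'cx': 326.65825812561053, 'cy': 194.05518066473633, 'k1': -0.09235141666954, 'rvec': array([ 2.25789561,  0.8981424 , -0.3480839 ]), 'tvec': array([-0.44169517, -0.2118887 ,  1.56238421])}
top {'fx': 402.5192457457658, 'fy': 402.5192457457658, 'cx': 316.7480175650064, 'cy': 195.9124960272289, 'k1': 0.027102858107076504, 'rvec': array([ 2.11808094, -2.11070877,  0.22124049]), 'tvec': array([0.02251333, 0.61752027, 1.51832852])}
```

View pics/scene0.png

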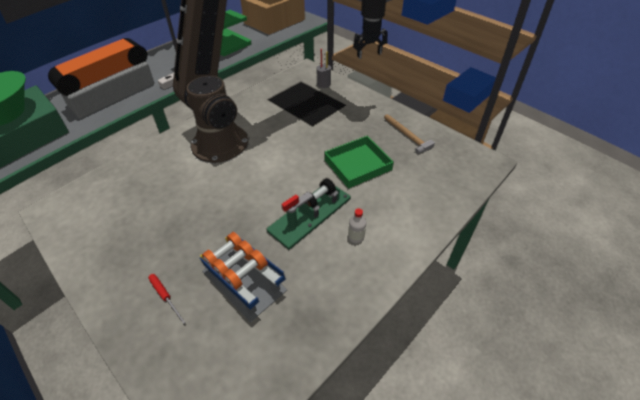

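View pics/top0.png

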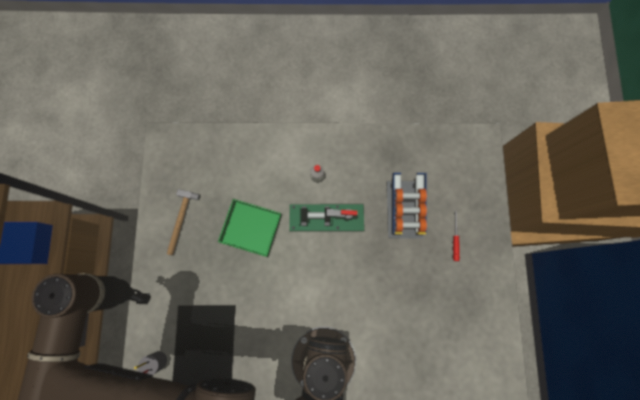

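The top view shows the tray at (250,228), the stand at (327,217) with the red handle at (348,213) on its −y end, and the track at (410,205) with the end roller low, near (410,230). The bottle is at (317,172), the hammer at (183,215) and the screwdriver at (457,245).

```bash
cat > h.py <<'E'
import numpy as np, cv2
from plant import sense, grab_frame, camera_model
def ray(m,px):
    """camera centre and world ray directions for pixels"""
    K=np.array([[m['fx'],0,m['cx']],[0,m['fy'],m['cy']],[0,0,1]])
    d=np.array([m['k1'],0,0,0.])
    u=cv2.undistortPoints(np.float64(px).reshape(-1,1,2),K,d).reshape(-1,2)
    R=cv2.Rodrigues(m['rvec'])[0]
    return -R.T@m['tvec'], np.c_[u,np.ones(len(u))]@R
def at_z(m,px,z):
    c,d=ray(m,px); return c+d*((z-c[2])/d[:,2])[:,None]
def proj(m,P):
    K=np.array([[m['fx'],0,m['cx']],[0,m['fy'],m['cy']],[0,0,1]])
    return cv2.projectPoints(np.float64(P).reshape(-1,1,3),m['rvec'],m['tvec'],K,np.array([m['k1'],0,0,0.]))[0].reshape(-1,2)
def tri(ms,pxs):
    """least-squares meeting point of rays"""
    A=np.zeros((3,3));b=np.zeros(3)
    for m,p in zip(ms,pxs):
        c,d=ray(m,[p]); d=d[0]/np.linalg.norm(d[0]); Q=np.eye(3)-np.outer(d,d); A+=Q;b+=Q@c
    return np.linalg.solve(A,b)
E
python3 - <<'E'
import cv2,numpy as np
from h import *
t=cv2.imread('pics/top0.png');s=cv2.imread('pics/scene0.png')
a=cv2.resize(t[165:270,215:440],None,fx=3.5,fy=3.5,interpolation=cv2.INTER_CUBIC)
b=cv2.resize(s[170:315,195:400],None,fx=1.5,fy=1.5)
cv2.imwrite('pics/c1.png',a)
m=camera_model('top')
h=cv2.cvtColor(t,cv2.COLOR_BGR2HSV)
def comps(mask,z,name):
    n,l,st,c=cv2.connectedComponentsWithStats(mask.astype(np.uint8))
    for i in range(1,n):
        if st[i,4]>25:
            p=np.argwhere(l==i)[:,::-1].astype(np.float32)
            r=cv2.minAreaRect(at_z(m,p,z)[:,:2].astype(np.float32)*1000)
            print(name,st[i],c[i].round(1),'rect mm',np.round(r[0]),np.round(r[1]),round(r[2],1))
H,S,V=[h[...,i].astype(int) for i in range(3)]
roi=np.zeros(H.shape,bool);roi[150:280,140:480]=1
comps(roi&(H>45)&(H<85)&(S>80),.02,'green')
comps(roi&((H<6)|(H>174))&(S>140),.13,'red')
comps(roi&(H>=6)&(H<18)&(S>150),.09,'orange')
comps(roi&(H>100)&(H<125)&(S>120),.085,'blue')
E
```

```text
green [ 219  200   62   56 2302] [249.5 227.6] rect mm [499. 291.] [204. 179.] 73.4
green [290 205  73  25 871] [328.3 220.6] rect mm [541. -13.] [ 97. 289.] 0.2
green [307 205  17   6  93] [315.5 207.6] rect mm [579.  31.] [20. 64.] 0.2
red [342 210  15   6  58] [349.  212.2] rect mm [541. -95.] [53. 15.] 84.4
red [453 236   6  25 130] [455.8 248.1] rect mm [ 412. -483.] [18. 88.] 86.0
orange [396 190   7  42 209] [399.  210.5] rect mm [ 557. -292.] [ 22. 161.] 86.5
orange [419 190   7  42 221] [422.4 210.5] rect mm [ 557. -379.] [ 23. 161.] 87.0
```

View pics/c1.png

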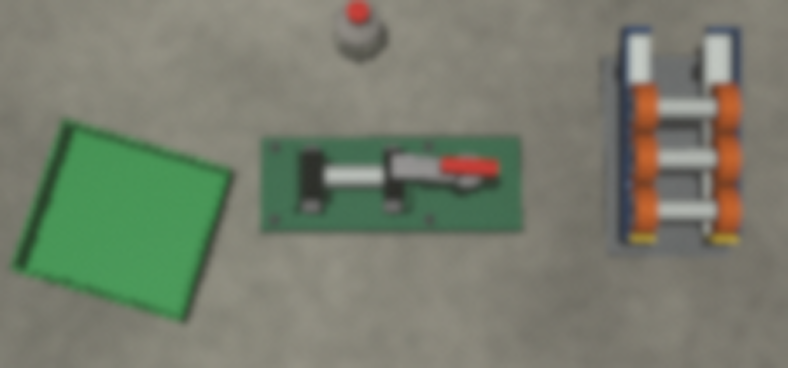

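The crop shows the clamp arm lying over the worn roller's near wheel, with the handle almost along y. The three fresh rollers are at rows 107, 158 and 210 of the crop, with the yellow stops at the bottom. The stand and track are nearly aligned with the world axes, and uphill is +x.

Run:
```python
from h import *
t=cv2.imread('pics/top0.png');m=camera_model('top')
h=cv2.cvtColor(t,cv2.COLOR_BGR2HSV);H,S,V=[h[...,i].astype(int) for i in range(3)]
g=(H>45)&(H<85)&(S>60); g[:,:285]=0; g[:195]=0;g[240:]=0;g[:,370:]=0
p=np.argwhere(g)[:,::-1].astype(np.float32)
r=cv2.minAreaRect(at_z(m,p,.02)[:,:2].astype(np.float32)*1000);print('stand plate',r)
w=camera_model('wrist');s=sense()
R=cv2.Rodrigues(w['rvec'])[0];c=-R.T@w['tvec']
T=s['tool_rot']
print('cam in tool',T.T@(c-s['tcp_pos']),'\n',T.T@R.T, w['fx'],w['cx'],w['cy'],w['k1'])
# target pose: tcp (0.50,-0.06,0.40), yaw x -90deg
Rt=np.array([[0,1,0],[-1,0,0],[0,0,-1.]]).T.T
Rt=np.c_[[0,-1,0],[-1,0,0],[0,0,-1]].astype(float)
print(T.T@(np.array([.50,-.06,.42])-s['tcp_pos'])*1000, np.degrees(cv2.Rodrigues(T.T@Rt)[0].ravel()))
```

```text
stand plate ((538.9016723632812, -14.531234741210938), (100.92572021484375, 292.5405578613281), 0.21674898266792297)
cam in tool [ 0.08245586 -0.00044819 -0.14313993] 
 [[-5.07125096e-04 -9.47953011e-01 -3.18409849e-01]
 [ 9.99999627e-01 -2.58001795e-04 -8.24570376e-04]
 [ 6.99503658e-04 -3.18410148e-01  9.47952788e-01]] 295.6357317078168 321.2023202588666 199.18997293502596 -0.05033502997770935
[ 484.40549706  536.89402616 -188.66596155] [ 6.85910554e-02 -5.66131935e-02  6.72575117e+01]
```

Emit:
play_rows --rows '[[[85,25,30,-25,0,0,4],[85,60,65,-60,0,0,9],[85,100,108,-95,0,0,15],[85,140,155,-125,0,0,22],[85,180,200,-150,0,0,29],[85,220,245,-150,0,0,36],[85,260,290,-150,0,0,43],[85,290,325,-150,0,0,50]]]'

```text
t: 1.1
tcp_pos: [0.4028, 0.2086, 0.3815]
tool_rot: [[0.293, -0.956, 0.0], [-0.956, -0.293, 0.001], [-0.0, -0.0, -1.0]]
wrist_force: [0.9, -0.6, -0.6]
finger_gap: 0.997
grasp_force: 0.0
```

Emit:
play_rows --rows '[[[85,45,0,0,0,0,4],[85,95,0,0,0,0,8],[85,145,0,0,0,0,12],[85,190,0,0,0,0,17],[85,230,0,0,0,0,17],[85,255,0,0,0,0,17],[85,270,0,0,0,0,17],[85,270,0,0,0,0,17]]]'

```text
t: 2.1
tcp_pos: [0.4829, -0.0476, 0.3809]
tool_rot: [[0.003, -1.0, -0.001], [-1.0, -0.003, -0.0], [0.0, 0.001, -1.0]]
wrist_force: [0.1, 0.7, -0.8]
finger_gap: 0.994
grasp_force: 0.0
```

Run:
```python
from h import *
import pickle
s=sense();print(s['t'],s['tcp_pos'],s['tool_rot'].round(3).tolist(),s['joint_positions'].round(3) if hasattr(s['joint_positions'],'round') else s['joint_positions'])
w=camera_model('wrist');im=cv2.cvtColor(grab_frame('wrist'),cv2.COLOR_RGB2BGR)
cv2.imwrite('pics/w1.png',im);pickle.dump(w,open('w1.pkl','wb'))
```

```text
2.1 [ 0.48288282 -0.04761655  0.38091888] [[0.003, -1.0, -0.001], [-1.0, -0.003, -0.0], [0.0, 0.001, -1.0]] [ 0.308 -0.025 -0.125 -0.    -1.472 -0.305]
```

View pics/w1.png

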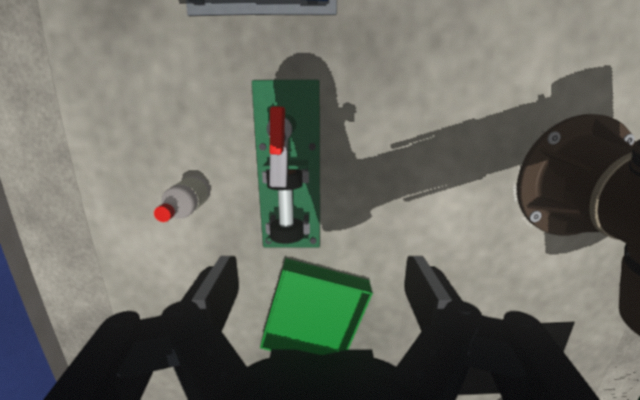

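The wrist view shows the plate corners at about (252,80), (320,80), (321,246) and (263,247). The handle runs (277,107)–(277,150), the worn roller's waist is at (286,207) and its far wheel at (287,230). The tray is around (317,307).

```bash
cat > m1.py <<'E'
from h import *
import pickle
def rect(m,mask,z):
    p=np.argwhere(mask)[:,::-1].astype(np.float32)
    n,l,st,c=cv2.connectedComponentsWithStats(mask.astype(np.uint8))
    r=cv2.minAreaRect(at_z(m,p,z)[:,:2].astype(np.float32)*1000)
    return [np.round(x,1) for x in r]
def hsv(im): 
    h=cv2.cvtColor(im,cv2.COLOR_BGR2HSV).astype(int); return h[...,0],h[...,1],h[...,2]
def roi(mask,x0,x1,y0,y1):
    o=np.zeros_like(mask);o[y0:y1,x0:x1]=mask[y0:y1,x0:x1];return o
E
python3 - <<'E'
from m1 import *
w=pickle.load(open('w1.pkl','rb'));im=cv2.imread('pics/w1.png');H,S,V=hsv(im)
t=camera_model('top');it=cv2.imread('pics/top0.png');h,s,v=hsv(it)
print('plate w',rect(w,roi((H>45)&(H<90)&(S>80),240,330,70,255),.02))
print('plate t',rect(t,roi((h>45)&(h<90)&(s>60),285,370,195,240),.02))
rw=roi(((H<6)|(H>174))&(S>140),255,300,90,165); rt=roi(((h<6)|(h>174))&(s>120),330,370,200,225)
print('handle w',rect(w,rw,.1435),'t',rect(t,rt,.1435))
cw=np.argwhere(rw)[:,::-1].mean(0);ct=np.argwhere(rt)[:,::-1].mean(0)
print(cw,ct,'tri',tri([w,t],[cw,ct]))
# waist: bright, between wheels
bw=roi((V>170)&(S<40),270,300,188,225);bt=roi((v>150)&(s<40),305,326,208,222)
for q,m in((bw,w),(bt,t)): print(rect(m,q,.086),np.argwhere(q)[:,::-1].mean(0))
print('tri waist',tri([w,t],[np.argwhere(bw)[:,::-1].mean(0),np.argwhere(bt)[:,::-1].mean(0)]))
print('tray w',rect(w,roi((H>45)&(H<75)&(S>120)&(V>60),255,380,250,355),.045),'t',rect(t,roi((h>45)&(h<90)&(s>80),215,284,195,260),.045))
# dump handle in rows of wrist
for y in range(96,160,4):
    q=np.where(rw[y])[0]; print(y,(q.min(),q.max()) if len(q) else None,end=' ')
cv2.imwrite('pics/c2.png',np.hstack([cv2.resize(im[70:255,240:330],None,fx=3.2,fy=3.2,interpolation=cv2.INTER_CUBIC)]))
E
```

```text
plate w [array([541.9, -12.9]), array([295.2, 106.2]), np.float64(90.0)]
plate t [array([538.9, -14.5]), array([100.9, 292.5]), np.float64(0.2)]
handle w [array([539.6, -92.7]), array([57.9, 17.5]), np.float64(87.2)] t [array([539.9, -92.8]), array([56.2, 17.4]), np.float64(83.8)]
[276.54231975 129.35423197] [348.69014085 212.23943662] tri [ 0.54051157 -0.09375808  0.13896743]
[array([540.4,  32.6]), array([15.3, 55.6]), np.float64(0.8)] [284.94769231 207.25230769]
[array([539.9,  29.3]), array([11.6, 57.6]), np.float64(0.2)] [315.5 214.5]
tri waist [0.53929179 0.02931179 0.09224155]
tray w [array([495.3, 278.5]), array([221.1, 179.1]), np.float64(73.5)] t [array([495.3, 287.1]), array([200.9, 176. ]), np.float64(73.4)]
96 None 100 None 104 None 108 (np.int64(271), np.int64(283)) 112 (np.int64(270), np.int64(283)) 116 (np.int64(270), np.int64(284)) 120 (np.int64(270), np.int64(283)) 124 (np.int64(270), np.int64(283)) 128 (np.int64(270), np.int64(283)) 132 (np.int64(270), np.int64(283)) 136 (np.int64(271), np.int64(283)) 140 (np.int64(271), np.int64(283)) 144 (np.int64(270), np.int64(283)) 148 (np.int64(270), np.int64(282)) 152 (np.int64(270), np.int64(280)) 156 None
```

View pics/c2.png

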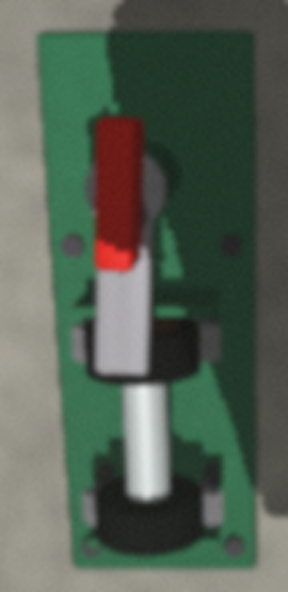

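Two views agree: the screw axis is at about (0.540, −0.0935), the handle top at z≈0.14, and the waist at (0.540, 0.030). The crop shows the clamp nearly shut, with the arm over the near wheel. I'll grip the handle now.

Emit:
play_rows --rows '[[[60,10,-12,35,0,0,1],[60,23,-28,75,0,0,2],[60,36,-44,120,0,0,4],[60,46,-57,165,0,0,4],[60,46,-57,205,0,0,4],[60,46,-57,235,0,0,4],[60,46,-57,252,0,0,4],[60,46,-57,260,0,0,4]]]'

```text
t: 3.15
tcp_pos: [0.5397, -0.0919, 0.1204]
tool_rot: [[-0.064, -0.998, -0.001], [-0.998, 0.064, -0.0], [0.0, 0.001, -1.0]]
wrist_force: [0.2, -0.1, -0.2]
finger_gap: 0.699
grasp_force: 0.0
```

Emit:
play_rows --rows '[[[60,0,0,0,0,0,0],[8,0,0,0,0,0,0],[8,0,0,0,0,0,0],[8,0,0,0,0,0,0],[8,0,0,0,0,0,0]]]' --newtons 40

```text
t: 3.78
tcp_pos: [0.5408, -0.0929, 0.1221]
tool_rot: [[-0.065, -0.998, 0.002], [-0.998, 0.065, 0.0], [-0.0, -0.002, -1.0]]
wrist_force: [-0.1, 0.8, 4.9]
finger_gap: 0.178
grasp_force: 44.0
```

Run:
```python
from h import *
s=sense();print(s)
cv2.imwrite('pics/w2.png',cv2.cvtColor(grab_frame('wrist'),cv2.COLOR_RGB2BGR))
```

```text
{'t': 3.775, 'joint_positions': array([ 1.87240980e-01,  2.49897139e-01, -4.15796451e-01,  3.83969440e-04,
       -9.03414260e-01, -2.52408937e-01]), 'qd': array([ 0.00096425,  0.00108873,  0.00179797,  0.00033592, -0.00010579,
        0.00259655]), 'tau': array([-5.70334308e-01, -4.22610641e+01,  2.24721122e+01,  5.18373325e+00,
       -3.62415262e-02, -7.81525648e-02]), 'tcp_pos': array([ 0.54080934, -0.09286468,  0.12214991]), 'tool_rot': array([[-6.48848356e-02, -9.97891285e-01,  1.71513855e-03],
       [-9.97892750e-01,  6.48849618e-02,  1.79988474e-05],
       [-1.29247593e-04, -1.71035648e-03, -9.99998529e-01]]), 'wrist_force': array([-0.14915897,  0.84655836,  4.93073408]), 'moment': array([0.34532112, 0.01636089, 0.09492828]), 'grasp_force': 44.025442600250244, 'finger_gap': 0.17790080471015715}
```

View pics/w2.png

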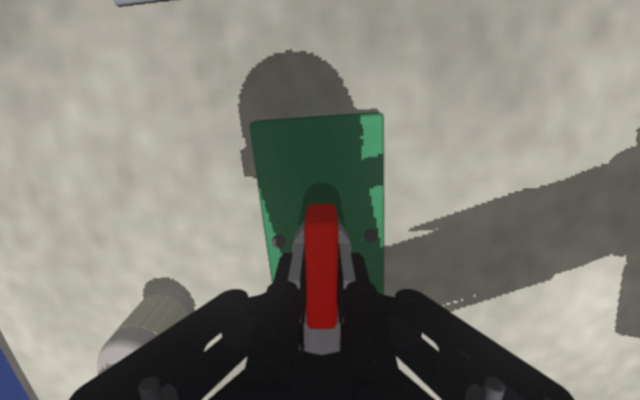

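The handle sits centred between the pads, at (320,265). I'll turn it clockwise with the matching rise.

Emit:
play_rows --rows '[[[8,0,0,-0.8,0,0,8],[8,0,0,-1.9,0,0,18],[8,0,0,-2.9,0,0,28],[8,0,0,-4.0,0,0,38],[8,0,0,-5.0,0,0,48],[8,0,0,-6.1,0,0,58],[8,0,0,-7.1,0,0,68],[8,0,0,-7.9,0,0,75]]]'

```text
t: 4.82
tcp_pos: [0.5406, -0.0925, 0.13]
tool_rot: [[-0.982, -0.191, 0.001], [-0.191, 0.982, 0.0], [-0.001, 0.0, -1.0]]
wrist_force: [-1.6, 3.1, 5.9]
finger_gap: 0.177
grasp_force: 44.3
```

Emit:
play_rows --rows '[[[8,0,0,0,0,0,0],[60,0,0,0,0,0,0],[60,0,0,0,0,0,0],[60,0,0,-5,0,0,0],[60,0,0,-20,0,0,0],[60,0,0,-45,0,0,0],[60,0,0,-80,0,0,0],[60,0,0,-100,0,0,0]]]'

```text
t: 5.82
tcp_pos: [0.5408, -0.0929, 0.2323]
tool_rot: [[-0.981, -0.196, 0.003], [-0.196, 0.981, 0.0], [-0.003, -0.001, -1.0]]
wrist_force: [-0.0, -0.2, -0.2]
finger_gap: 0.703
grasp_force: 0.0
```

Run:
```python
from h import *
s=sense();print(s['t'],s['tcp_pos'],s['tool_rot'].round(4).tolist(),s['joint_positions'].round(2))
```

```text
5.825 [ 0.54083571 -0.09294523  0.23231256] [[-0.9807, -0.1956, 0.0031], [-0.1956, 0.9807, 0.0], [-0.0031, -0.0006, -1.0]] [ 0.19  0.15 -0.27  0.   -1.15 -1.56]
```

Emit:
play_rows --rows '[[[60,-2,11,-8,0,0,-9],[60,-4,23,-16,0,0,-19],[60,-7,35,-24,0,0,-29],[60,-9,47,-30,0,0,-39],[60,-12,59,-30,0,0,-49],[60,-14,71,-30,0,0,-59],[60,-16,83,-30,0,0,-69],[60,-18,91,-30,0,0,-78.7]]]'

```text
t: 6.82
tcp_pos: [0.54, 0.0003, 0.2605]
tool_rot: [[0.005, -1.0, 0.001], [-1.0, -0.005, 0.0], [-0.0, -0.001, -1.0]]
wrist_force: [0.2, -0.6, 0.9]
finger_gap: 0.702
grasp_force: 0.0
```

Run:
```python
from m1 import *
s=sense();print(s['t'],s['tcp_pos'],s['tool_rot'].round(4).tolist())
w=camera_model('wrist');im=cv2.cvtColor(grab_frame('wrist'),cv2.COLOR_RGB2BGR)
cv2.imwrite('pics/w3.png',im);pickle.dump(w,open('w3.pkl','wb'))
for x in (.541,):
  print('expected seat ends of waist',proj(w,[[x,-.003,.075],[x,.063,.075],[x,-.025,.103],[x,.085,.103]]))
```

```text
6.825 [5.39987597e-01 2.99722076e-04 2.60457220e-01] [[0.0054, -1.0, 0.0011], [-1.0, -0.0054, 0.0003], [-0.0003, -0.0011, -1.0]]
expected seat ends of waist [[321.22880334 172.33230816]
 [320.96297333 225.61934699]
 [321.30596216 157.75456709]
 [320.82984603 253.11835796]]
```

View pics/w3.png

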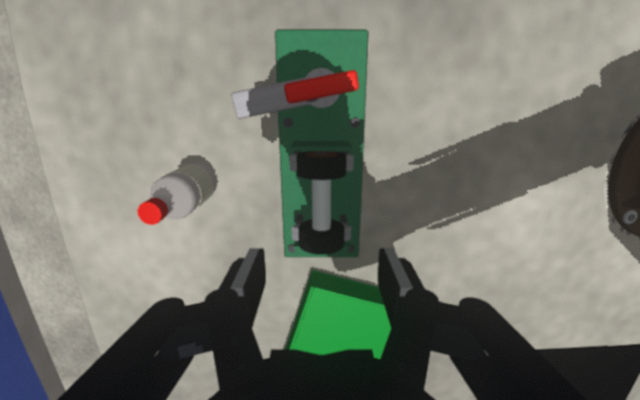

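The clamp arm is swung clear to +x, at (240,103). The worn roller is open, its waist centred on column 321 between rows 180 and 230, as predicted. I'll grasp it.

Emit:
play_rows --rows '[[[60,-10,-0.8,30,0,0,0],[60,-22,-0.8,70,0,0,0],[60,-31,-0.8,115,0,0,0],[60,-31,-0.8,155,0,0,0],[60,-31,-0.8,180,0,0,0],[60,-31,-0.8,195,0,0,0],[60,-31,-0.8,203,0,0,0],[60,-31,-0.8,203,0,0,0]]]'

```text
t: 7.88
tcp_pos: [0.5411, 0.0309, 0.0565]
tool_rot: [[-0.001, -1.0, 0.0], [-1.0, 0.001, -0.0], [0.0, -0.0, -1.0]]
wrist_force: [0.3, -1.5, 0.5]
finger_gap: 0.701
grasp_force: 0.0
```

Emit:
play_rows --rows '[[[14,0,0,0,0,0,0],[14,0,0,0,0,0,0],[14,0,0,0,0,0,0],[14,0,0,0,0,0,0],[14,0,0,-3,0,0,0],[14,0,0,-10,0,0,0],[14,0,0,-25,0,0,0],[14,0,0,-50,0,0,0]]]' --newtons 40

```text
t: 8.88
tcp_pos: [0.5403, 0.0307, 0.1068]
tool_rot: [[-0.001, -1.0, -0.001], [-1.0, 0.001, -0.0], [0.0, 0.001, -1.0]]
wrist_force: [0.1, 0.8, -3.0]
finger_gap: 0.244
grasp_force: 39.3
```

Run:
```python
from h import *
s=sense();print(s['t'],s['tcp_pos'],s['tool_rot'].round(4).tolist(),s['joint_positions'].round(2),s['wrist_force'],s['finger_gap'],s['grasp_force'])
T=s['tool_rot'];a=np.radians(73.4-90)
# tool x along -(tray y)
tx=-np.array([np.cos(np.radians(73.4)),np.sin(np.radians(73.4)),0]);Rt=np.c_[tx,np.cross([0,0,-1],tx),[0,0,-1]]
print(T.T@(np.array([.497,.288,.057])-s['tcp_pos'])*1000,np.degrees(cv2.Rodrigues(T.T@Rt)[0].ravel()))
```

```text
8.875 [0.54034767 0.03070182 0.1068478 ] [[-0.0007, -1.0, -0.0013], [-1.0, 0.0007, -0.0005], [0.0005, 0.0013, -1.0]] [ 0.42  0.26 -0.45 -0.   -0.87 -0.42] [ 0.0647313   0.77119141 -3.00907291] 0.24366315522846638 39.318047761917114
[-257.29060705   43.47155743   49.77895879] [ 0.06865189 -0.03808071 16.55824247]
```

Emit:
play_rows --rows '[[[14,-25,5,-10,0,0,2],[14,-65,12,-15,0,0,5],[14,-110,20,-15,0,0,8],[14,-155,28,-15,0,0,11],[14,-200,36,-15,0,0,14],[14,-235,42,-15,0,0,16.6],[14,-252,45,-10,0,0,16.6],[14,-256,45,0,0,0,16.6]]]'

```text
t: 9.88
tcp_pos: [0.496, 0.2878, 0.1065]
tool_rot: [[-0.285, -0.959, 0.001], [-0.959, 0.285, 0.001], [-0.001, -0.0, -1.0]]
wrist_force: [-0.0, -0.9, -2.6]
finger_gap: 0.239
grasp_force: 39.4
```

Emit:
play_rows --rows '[[[14,0,0,20,0,0,0],[14,0,0,45,0,0,0],[14,0,0,67,0,0,0],[14,0,0,80,0,0,0],[14,0,0,87,0,0,0],[14,0,0,90,0,0,0],[14,0,0,90,0,0,0],[14,0,0,90,0,0,0]]]'

```text
t: 10.88
tcp_pos: [0.4962, 0.2872, 0.0168]
tool_rot: [[-0.286, -0.958, 0.001], [-0.958, 0.286, 0.001], [-0.001, -0.0, -1.0]]
wrist_force: [-0.2, -0.2, -2.5]
finger_gap: 0.24
grasp_force: 39.3
```

Emit:
play_rows --rows '[[[14,0,0,2,0,0,0],[14,0,0,2,0,0,0],[26,0,0,2,0,0,0],[40,0,0,2,0,0,0],[60,0,0,2,0,0,0],[60,0,0,0,0,0,0],[60,0,0,-15,0,0,0],[60,0,0,-45,0,0,0]]]'

```text
t: 11.88
tcp_pos: [0.4955, 0.2864, 0.0615]
tool_rot: [[-0.286, -0.958, -0.001], [-0.958, 0.286, -0.002], [0.002, 0.001, -1.0]]
wrist_force: [0.1, 0.1, 0.5]
finger_gap: 0.704
grasp_force: 0.0
```

Emit:
play_rows --rows '[[[60,0,0,-40,0,0,-2],[60,0,0,-90,0,0,-5],[60,30,5,-140,0,0,-8],[60,75,10,-185,0,0,-11],[60,125,20,-220,0,0,-14],[60,180,30,-240,0,0,-16.6],[60,240,40,-240,0,0,-16.6],[60,300,50,-240,0,0,-16.6]]]'

```text
t: 12.88
tcp_pos: [0.3608, 0.0122, 0.3025]
tool_rot: [[0.0, -1.0, 0.002], [-1.0, -0.0, 0.001], [-0.001, -0.002, -1.0]]
wrist_force: [0.3, -0.5, 0.3]
finger_gap: 0.706
grasp_force: 0.0
```

Run:
```python
from m1 import *
s=sense();print(s['t'],s['tcp_pos'],s['tool_rot'].round(4).tolist())
T=s['tool_rot'];print(T.T@(np.array([.53,-.30,.30])-s['tcp_pos'])*1000)
im=cv2.cvtColor(grab_frame('top'),cv2.COLOR_RGB2BGR)
cv2.imwrite('pics/top1.png',im)
```

```text
12.875 [0.36083047 0.0121685  0.30251582] [[0.0003, -1.0, 0.0023], [-1.0, -0.0003, 0.0013], [-0.0013, -0.0023, -1.0]]
[ 312.22035395 -169.07389869    2.50972758]
```

Emit:
play_rows --rows '[[[60,35,-19,0,0,0,0],[60,80,-43,0,0,0,0],[60,130,-70,0,0,0,0],[60,180,-98,0,0,0,0],[60,230,-125,0,0,0,0],[60,275,-149,0,0,0,0],[60,304,-165,0,0,0,0],[60,312,-169,0,0,0,0]]]'

```text
t: 13.92
tcp_pos: [0.5311, -0.3, 0.3011]
tool_rot: [[-0.003, -1.0, -0.001], [-1.0, 0.003, 0.0], [-0.0, 0.001, -1.0]]
wrist_force: [-0.2, 0.5, -0.9]
finger_gap: 0.699
grasp_force: 0.0
```

Run:
```python
from m1 import *
s=sense();print(s['t'],s['tcp_pos'],s['tool_rot'].round(4).tolist())
w=camera_model('wrist');im=cv2.cvtColor(grab_frame('wrist'),cv2.COLOR_RGB2BGR)
cv2.imwrite('pics/w4.png',im);pickle.dump(w,open('w4.pkl','wb'))
t=cv2.imread('pics/top1.png')
v=np.vstack([im[:330], cv2.resize(t[150:275,215:435],(640,264))[:264]]);cv2.imwrite('pics/c4.png',v)
```

```text
13.925 [ 0.53110696 -0.29995404  0.30113076] [[-0.0026, -1.0, -0.0009], [-1.0, 0.0026, 0.0], [-0.0, 0.0009, -1.0]]
```

View pics/c4.png

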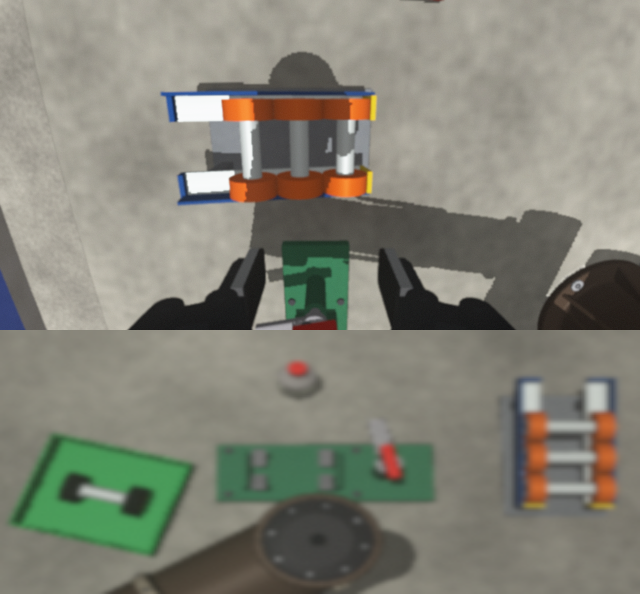

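The worn roller lies in the tray, lower panel (103,493), and the clamp arm is clear at (380,430). In the wrist view the end roller's waist is at column 346, with its wheels around rows 108 and 183.

Run:
```python
from m1 import *
w=pickle.load(open('w4.pkl','rb'));im=cv2.imread('pics/w4.png');H,S,V=hsv(im)
t=camera_model('top');it=cv2.imread('pics/top1.png')
o=(H>3)&(H<18)&(S>150)
for y in (122,130,140,150,160,168): print(y,V[y,328:366].tolist())
for x in (335,346,356): print(x,'orange rows',np.where(o[80:215,x])[0]+80)
for y in (103,108,113,180,186,192): print(y,'orange cols',np.where(o[y,215:385])[0][[0,-1]]+215)
h,s,v=hsv(it);ot=(h>3)&(h<18)&(s>130)
for c in (398,400,422,424): r=np.where(ot[180:245,c])[0]+180;print(c,r[0],r[-1])
print(v[222:240,405:418].tolist())
# predicted for end roller at (.501,-.335,.085), yaw 0
for x,y in((.501,-.335),):
  P=[[x,y-.055,.085],[x,y+.055,.085],[x,y-.033,.096],[x,y+.033,.096],[x,y-.055,.113],[x,y+.055,.113],[x-.028,y-.044,.085],[x-.028,y+.044,.085]]
  print(proj(w,P).round(1).tolist(),'\n',proj(t,P).round(1).tolist())
```

```text
122 [69, 69, 70, 67, 71, 69, 70, 73, 80, 92, 105, 111, 112, 113, 119, 119, 126, 124, 127, 148, 192, 222, 226, 217, 208, 193, 166, 125, 84, 84, 116, 142, 151, 151, 152, 154, 152, 151]
130 [70, 70, 69, 65, 68, 69, 69, 73, 84, 99, 106, 111, 114, 115, 119, 122, 123, 124, 128, 145, 188, 219, 223, 215, 204, 186, 150, 107, 89, 105, 127, 143, 152, 151, 151, 151, 150, 147]
140 [112, 140, 147, 125, 91, 69, 67, 73, 84, 99, 108, 108, 113, 114, 120, 122, 124, 126, 125, 125, 123, 120, 116, 114, 113, 113, 123, 139, 152, 153, 153, 154, 150, 152, 152, 152, 151, 152]
150 [144, 144, 140, 120, 86, 68, 68, 70, 84, 102, 111, 112, 115, 115, 119, 120, 124, 126, 124, 125, 120, 119, 129, 153, 170, 168, 155, 152, 152, 154, 151, 151, 150, 150, 150, 152, 152, 150]
160 [66, 70, 68, 67, 67, 66, 71, 83, 113, 155, 179, 194, 203, 215, 227, 236, 244, 248, 246, 241, 232, 226, 215, 204, 186, 153, 108, 76, 68, 68, 67, 68, 68, 82, 114, 140, 152, 152]
168 [120, 118, 117, 115, 116, 115, 114, 118, 130, 157, 180, 195, 206, 215, 228, 238, 244, 246, 245, 239, 230, 222, 211, 202, 183, 153, 128, 118, 119, 120, 119, 113, 103, 100,
[... 1542 characters left out ...]
1, 110, 109, 110, 109, 109, 104, 93, 89, 99], [111, 110, 110, 110, 109, 110, 110, 110, 109, 104, 93, 84, 88], [110, 109, 110, 110, 109, 109, 110, 110, 109, 107, 100, 93, 92], [111, 111, 110, 110, 109, 109, 110, 109, 110, 109, 107, 105, 104], [115, 114, 113, 112, 111, 111, 111, 110, 111, 111, 112, 112, 111], [120, 120, 119, 117, 116, 115, 115, 114, 114, 115, 115, 115, 117], [126, 125, 124, 124, 122, 121, 121, 119, 119, 119, 119, 120, 121]]
[[347.6, 92.7], [345.6, 184.7], [348.0, 112.8], [346.7, 169.5], [349.9, 92.0], [347.5, 191.2], [371.5, 102.6], [368.1, 176.1]] 
 [[425.4, 225.1], [396.5, 224.9], [420.3, 224.7], [402.9, 224.6], [427.4, 224.1], [398.0, 223.9], [422.9, 232.4], [399.7, 232.3]]
```

The end roller measures at about (0.502, −0.329, 0.085), yaw ≈ 0, and both views agree. I'll descend with a 42 mm opening to stay clear of the next waist.

Emit:
play_rows --rows '[[[42,8,8,30,0,0,0],[42,18,18,70,0,0,0],[42,26,26,110,0,0,0],[42,29,29,150,0,0,0],[42,29,29,185,0,0,0],[42,29,29,212,0,0,0],[42,29,29,228,0,0,0],[42,29,29,234.6,0,0,0]]]'

```text
t: 14.98
tcp_pos: [0.5019, -0.3268, 0.0667]
tool_rot: [[0.0, -1.0, -0.0], [-1.0, -0.0, -0.0], [0.0, 0.0, -1.0]]
wrist_force: [0.6, -1.0, 0.4]
finger_gap: 0.494
grasp_force: 0.0
```

Emit:
play_rows --rows '[[[42,0,0,0,0,0,0],[14,0,0,0,0,0,0],[14,0,0,0,0,0,0],[14,0,0,0,0,0,0],[14,0,0,0,0,0,0]]]' --newtons 40

```text
t: 15.6
tcp_pos: [0.5022, -0.3275, 0.0678]
tool_rot: [[-0.001, -1.0, 0.001], [-1.0, 0.001, -0.0], [0.0, -0.001, -1.0]]
wrist_force: [-1.9, 1.9, 5.9]
finger_gap: 0.242
grasp_force: 39.0
```

Emit:
play_rows --rows '[[[14,0,0,-3,0,0,0],[14,0,0,-8,0,0,0],[14,0,0,-15,0,0,0],[14,0,0,-25,0,0,0],[14,0,0,-40,0,0,0],[14,0,0,-60,0,0,0],[14,0,0,-85,0,0,0],[14,0,0,-115,0,0,0]]]'

```text
t: 16.6
tcp_pos: [0.5019, -0.3272, 0.1832]
tool_rot: [[-0.0, -1.0, 0.0], [-1.0, 0.0, -0.0], [0.0, -0.0, -1.0]]
wrist_force: [0.7, -0.4, -3.4]
finger_gap: 0.24
grasp_force: 39.3
```

Run:
```python
from m1 import *
s=sense();print(s['t'],s['tcp_pos'],s['tool_rot'].round(4).tolist(),s['wrist_force'],s['finger_gap'])
T=s['tool_rot'];print(T.T@(np.array([.5408,.0315,.20])-s['tcp_pos'])*1000)
w=camera_model('wrist')
im=cv2.cvtColor(grab_frame('wrist'),cv2.COLOR_RGB2BGR)
cv2.imwrite('pics/w5.png',im);pickle.dump((w,s),open('w5.pkl','wb'))
```

```text
16.6 [ 0.50193425 -0.3272273   0.18324587] [[-0.0005, -1.0, 0.0004], [-1.0, 0.0005, -0.0001], [0.0001, -0.0004, -1.0]] [ 0.67262001 -0.37050914 -3.38742527] 0.24026089680602197
[-358.74290881  -38.7098198   -16.78095411]
```

View pics/w5.png

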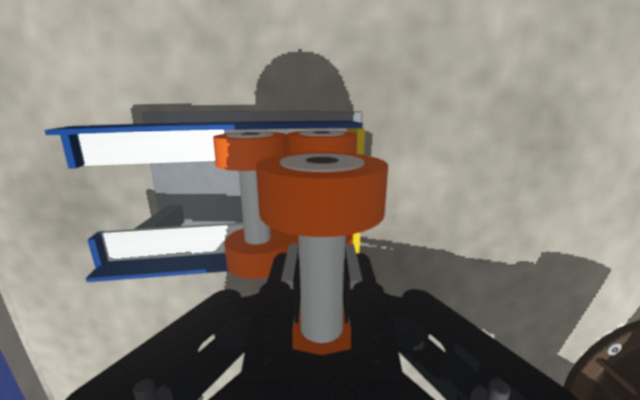

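The roller is in the grip and the next one has rolled to the stop, with its wheel at (322,140). I'll check where the roller sits along y in the hand from its end face, centred at (321,161).

Run:
```python
from m1 import *
w,s=pickle.load(open('w5.pkl','rb'));p=s['tcp_pos']
im=cv2.imread('pics/w5.png');H,S,V=hsv(im)
o=((H>3)&(H<18)&(S>150))
print([np.where(o[100:360,x])[0][[0,-1]].tolist() for x in (310,321,332)], V[148:240:2,321].tolist(), V[180:345:3,300][-20:].tolist())
print('orange runs col321', (np.where(np.diff(o[:,321].astype(int)))[0]+1).tolist(),'col 300',(np.where(np.diff(o[:,300].astype(int)))[0]+1).tolist())
for d in(-.006,-.003,0,.003,.006):
  q=p+[0,d,.0188]
  print(d,proj(w,[q+[0,-.055,.028],q+[0,-.055,-.028],q+[0,-.033,.028],q+[0,-.033,.011],q+[0,.033,.011],q+[0,-.055,0]])[:,1].round(1))
```

```text
[[37, 252], [37, 254], [37, 252]] [140, 139, 118, 106, 87, 44, 43, 53, 99, 106, 110, 127, 118, 111, 113, 125, 138, 141, 139, 140, 142, 141, 141, 140, 140, 143, 141, 141, 140, 141, 142, 138, 140, 140, 142, 140, 140, 141, 141, 140, 140, 140, 141, 140, 138, 130] [75, 71, 68, 65, 65, 66, 73, 81, 92, 91, 102, 106, 98, 105, 106, 107, 109, 109, 110, 108]
orange runs col321 [137, 153, 173, 236, 344, 355] col 300 [135, 154, 171, 235, 331, 351]
-0.006 [165.6 142.5 226.6 209.7 336.8 151.6]
-0.003 [174.4 148.4 234.2 216.5 341.5 158.6]
0 [183.1 154.2 241.8 223.2 346.2 165.6]
0.003 [191.6 159.9 249.2 229.8 350.9 172.4]
0.006 [199.9 165.6 256.4 236.3 355.4 179.2]
```

Emit:
play_rows --rows '[[[14,-8,-1,-14,0,0,0],[14,-40,-5,-20,0,0,0],[14,-90,-12,-20,0,0,0],[14,-150,-18,-20,0,0,0],[14,-210,-24,-20,0,0,0],[14,-270,-30,-20,0,0,0],[14,-325,-36,-20,0,0,0],[14,-361,-39,-17,0,0,0]]]'

```text
t: 17.65
tcp_pos: [0.5409, 0.0365, 0.199]
tool_rot: [[0.001, -1.0, 0.0], [-1.0, -0.001, 0.0], [-0.0, -0.0, -1.0]]
wrist_force: [-0.3, 0.0, -3.1]
finger_gap: 0.242
grasp_force: 39.5
```

Emit:
play_rows --rows '[[[14,0,0,0,0,0,0],[14,0,0,20,0,0,0],[14,0,0,50,0,0,0],[14,0,0,75,0,0,0],[14,0,0,88,0,0,0],[14,0,0,88,0,0,0]]]'

```text
t: 18.4
tcp_pos: [0.5407, 0.0332, 0.1101]
tool_rot: [[-0.001, -1.0, -0.002], [-1.0, 0.001, -0.001], [0.001, 0.002, -1.0]]
wrist_force: [0.9, -0.1, -3.1]
finger_gap: 0.242
grasp_force: 39.5
```

Run:
```python
from m1 import *
s=sense();print(s['t'],s['tcp_pos'],s['tool_rot'].round(4).tolist(),s['wrist_force'])
w=camera_model('wrist');im=cv2.cvtColor(grab_frame('wrist'),cv2.COLOR_RGB2BGR)
t=cv2.cvtColor(grab_frame('scene'),cv2.COLOR_RGB2BGR)
cv2.imwrite('pics/w6.png',im);cv2.imwrite('pics/s6.png',t)
cv2.imwrite('pics/c6.png',np.hstack([cv2.resize(im[60:380,180:460],(525,600)),cv2.resize(t[170:260,255:365],(275,225)).repeat(1,0) if 0 else cv2.copyMakeBorder(cv2.resize(t[165:265,260:360],(275,275)),0,325,0,0,cv2.BORDER_CONSTANT)]))
```

```text
18.4 [0.54066684 0.03324184 0.1101054 ] [[-0.001, -1.0, -0.0016], [-1.0, 0.001, -0.0008], [0.0008, 0.0016, -1.0]] [ 0.8682094  -0.12830354 -3.09689301]
```

View pics/c6.png

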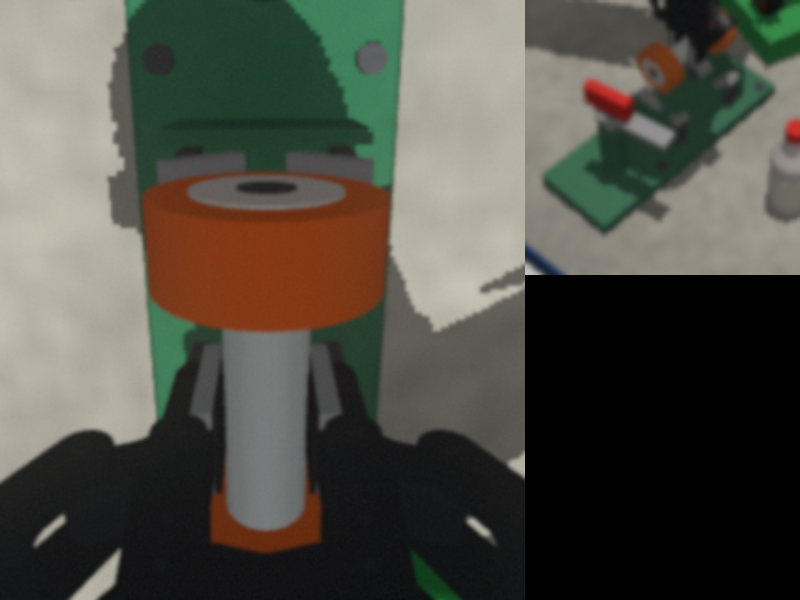

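The wheel hangs just over the near saddle: grey flank tops at crop (200,165) and (330,165), with the cheek ledge behind. I'll check the y alignment numerically.

Run:
```python
from m1 import *
w=camera_model('wrist')
y=.0315
for n,P in dict(cheek_in=[.541,y-.060,.07],cheek_x25=[.516,y-.06,.07],saddleL=[.566,y-.054,.067],saddleLfar=[.574,y-.045,.067],plate_end=[.541,y-.195,.02],hole=[.541,y-.075,.02]).items(): print(n,proj(w,[P])[0].round(1))
im=cv2.imread('pics/w6.png')
for x in (270,277,283,290,350,357,365): print(x,[tuple(int(c) for c in im[r,x]) for r in range(118,166,2)].__repr__().replace(' ',''))
```

```text
cheek_in [323.7 133.4]
cheek_x25 [364.3 133.4]
saddleL [284.  142.6]
saddleLfar [272.1 156.8]
plate_end [323.4 -79.9]
hole [323.2 106.4]
270 [(48,65,36),(46,63,34),(46,62,35),(48,65,37),(42,56,34),(41,53,33),(46,61,37),(46,62,37),(45,62,36),(46,62,36),(48,65,37),(51,68,40),(49,67,39),(57,68,54),(75,72,74),(83,81,83),(84,82,85),(79,79,79),(79,77,80),(61,68,92),(29,53,108),(24,51,108),(23,49,105),(23,50,106)]
277 [(47,64,35),(48,65,36),(47,65,36),(39,52,32),(36,47,28),(38,51,32),(46,62,34),(45,61,34),(43,59,32),(45,63,36),(40,49,35),(40,40,39),(44,44,44),(65,64,67),(76,75,76),(81,79,80),(81,80,81),(81,80,82),(70,74,87),(30,54,105),(20,48,105),(21,47,103),(21,48,104),(23,49,106)]
283 [(43,62,34),(48,64,34),(43,60,32),(37,52,30),(37,48,31),(38,51,30),(44,60,34),(45,61,34),(48,64,36),(45,61,35),(41,45,39),(36,35,37),(50,48,49),(71,71,73),(77,76,77),(79,78,80),(82,80,82),(79,79,83),(46,60,96),(26,51,105),(68,78,102),(92,96,99),(94,97,100),(95,99,103)]
290 [(46,65,34),(47,65,34),(44,61,33),(36,49,27),(36,47,28),(38,52,29),(45,61,36),(43,61,32),(43,59,32),(43,60,34),(47,65,37),(44,63,35),(61
[... 257 characters left out ...]
6),(47,63,39),(66,69,66),(78,76,78),(81,81,81),(79,78,80),(79,78,79),(64,68,87),(33,54,101),(81,87,99),(91,94,98),(90,94,97),(91,95,99),(94,96,101)]
357 [(48,64,34),(47,64,37),(46,63,36),(36,50,28),(40,51,31),(39,54,31),(45,62,36),(48,64,36),(47,62,36),(43,59,35),(38,41,38),(34,34,34),(54,54,54),(74,73,75),(80,78,80),(79,79,80),(79,78,80),(77,76,82),(41,57,101),(41,61,104),(87,93,101),(93,96,101),(93,96,100),(90,95,98)]
365 [(73,102,52),(72,101,52),(64,90,46),(38,52,31),(39,51,31),(43,58,35),(44,60,34),(48,64,38),(48,64,38),(47,62,37),(44,50,42),(40,40,41),(51,51,51),(69,67,68),(78,78,78),(81,80,82),(82,81,82),(80,79,82),(65,71,86),(28,51,103),(23,51,107),(27,53,106),(34,55,104),(27,52,105)]
```

Saddle edge predicted at row 142.6, observed at 143, so the alignment is good. I'll lower gently.

Emit:
play_rows --rows '[[[14,0,0,15,0,0,0],[14,0,0,33,0,0,0],[14,0,0,43,0,0,0],[14,0,0,47,0,0,0],[14,0,0,49,0,0,0],[14,0,0,50.5,0,0,0],[14,0,0,51.5,0,0,0],[14,0,0,51.5,0,0,0]]]'

```text
t: 19.5
tcp_pos: [0.5412, 0.0337, 0.0593]
tool_rot: [[-0.001, -1.0, 0.0], [-1.0, 0.001, 0.0], [-0.0, -0.0, -1.0]]
wrist_force: [-0.7, -0.4, -3.2]
finger_gap: 0.244
grasp_force: 39.5
```

Emit:
play_rows --rows '[[[14,0,0,1,0,0,0],[14,0,0,2,0,0,0],[14,0,0,2.5,0,0,0],[14,0,0,2.5,0,0,0]]]'

```text
t: 20.0
tcp_pos: [0.5412, 0.0337, 0.0583]
tool_rot: [[-0.0, -1.0, 0.001], [-1.0, 0.0, -0.0], [0.0, -0.001, -1.0]]
wrist_force: [-8.3, 0.8, 14.7]
finger_gap: 0.242
grasp_force: 41.4
```

Contact at about 15 N. I'll ease off, open, rise and look.

Emit:
play_rows --rows '[[[14,0,0.3,-1,0,0,0],[24,0,0.3,-1,0,0,0],[32,0,0.3,-1,0,0,0],[50,0,0.3,-1,0,0,0],[60,0,0.3,-1,0,0,0],[60,0,0.3,-10,0,0,0],[60,0,0.3,-35,0,0,0],[60,0,0.3,-80,0,0,0]]]'

```text
t: 21.0
tcp_pos: [0.5399, 0.0333, 0.1366]
tool_rot: [[-0.001, -1.0, -0.003], [-1.0, 0.001, -0.001], [0.001, 0.003, -1.0]]
wrist_force: [1.3, 0.4, 0.8]
finger_gap: 0.701
grasp_force: 0.0
```

Emit:
play_rows --rows '[[[60,0,0,-40,0,0,0],[60,15,0,-80,0,0,8],[60,35,0,-100,0,0,18],[60,60,0,-100,0,0,28],[60,85,0,-100,0,0,38],[60,110,0,-100,0,0,48],[60,122,0,-100,0,0,58],[60,126,0,-100,0,0,68]]]'

```text
t: 22.0
tcp_pos: [0.5406, -0.0932, 0.2373]
tool_rot: [[-0.93, -0.368, 0.0], [-0.368, 0.93, -0.0], [-0.0, -0.0, -1.0]]
wrist_force: [-0.0, 0.1, -0.9]
finger_gap: 0.705
grasp_force: 0.0
```

Run:
```python
from m1 import *
s=sense();print(s['t'],s['tcp_pos'],s['tool_rot'].round(4).tolist())
w=camera_model('wrist');im=cv2.cvtColor(grab_frame('wrist'),cv2.COLOR_RGB2BGR)
cv2.imwrite('pics/w7.png',im)
print(proj(w,[[.541,-.0235,.075],[.541,.0865,.075],[.541,.0315,.086],[.541,-.093,.15]]).round(1).tolist())
```

```text
22.0 [ 0.54062627 -0.09318618  0.23726625] [[-0.9299, -0.3678, 0.0005], [-0.3678, 0.9299, -0.0], [-0.0004, -0.0002, -1.0]]
[[380.1, 203.0], [465.9, 236.0], [427.5, 223.8], [321.2, 203.9]]
```

View pics/w7.png

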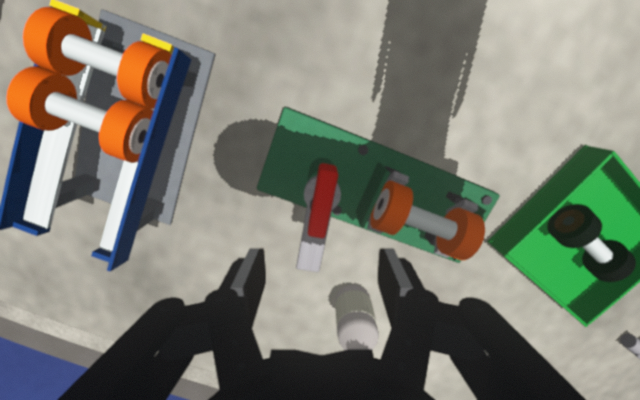

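The fresh roller lies level in the saddles, with wheels at (391,208) and (460,233). Two rollers remain on the track with one at the stop, and the worn one is in the tray. The handle is at (322,200). I'll regrip it.

Emit:
play_rows --rows '[[[60,0,0.2,15,0,0,5],[60,0,0.4,40,0,0,10.4],[60,0,0.4,68,0,0,10.4],[60,0,0.4,90,0,0,10.4],[60,0,0.4,102,0,0,10.4],[60,0,0.4,107,0,0,10.4],[60,0,0.4,107,0,0,10.4]]]'

```text
t: 22.92
tcp_pos: [0.5409, -0.0919, 0.13]
tool_rot: [[-0.98, -0.201, 0.0], [-0.201, 0.98, -0.0], [-0.0, -0.0, -1.0]]
wrist_force: [0.4, -0.1, 0.1]
finger_gap: 0.704
grasp_force: 0.0
```

Emit:
play_rows --rows '[[[8,0,0,0,0,0,0],[8,0,0,0,0,0,0],[8,0,0,0,0,0,0],[8,0,0,0,0,0,0]]]' --newtons 40

```text
t: 23.42
tcp_pos: [0.541, -0.0922, 0.1303]
tool_rot: [[-0.98, -0.201, 0.001], [-0.201, 0.98, -0.0], [-0.001, -0.001, -1.0]]
wrist_force: [-0.7, -2.5, 4.1]
finger_gap: 0.177
grasp_force: 43.9
```

Emit:
play_rows --rows '[[[8,0,0,0.6,0,0,-6],[8,0,0,1.6,0,0,-16],[8,0,0,2.6,0,0,-26],[8,0,0,3.7,0,0,-36],[8,0,0,4.7,0,0,-46],[8,0,0,5.7,0,0,-56],[8,0,0,6.7,0,0,-65],[8,0,0,7.3,0,0,-71]]]'

```text
t: 24.42
tcp_pos: [0.5409, -0.0923, 0.1228]
tool_rot: [[-0.125, -0.992, 0.001], [-0.992, 0.125, -0.0], [0.0, -0.001, -1.0]]
wrist_force: [-1.1, -2.9, 4.4]
finger_gap: 0.174
grasp_force: 44.0
```

Run:
```python
from h import *
s=sense();T=s['tool_rot'];print(s['t'],s['tcp_pos'],np.degrees(np.arctan2(-T[0,0],-T[1,0])),s['wrist_force'],s['moment'],s['finger_gap'])
```

```text
24.425 [ 0.54086869 -0.09225502  0.12282664] 7.193603911239376 [-1.06735797 -2.8935341   4.41919034] [-1.0703553   0.28142115 -0.16103348] 0.17408322122356595
```

Emit:
play_rows --rows '[[[8,0,0,0.3,0,0,-3],[8,0,0,0.5,0,0,-5],[8,0,0,0.7,0,0,-7],[8,0,0,0.7,0,0,-8],[8,0,0,0.7,0,0,-8]]]'

```text
t: 25.05
tcp_pos: [0.5408, -0.0923, 0.122]
tool_rot: [[0.01, -1.0, 0.0], [-1.0, -0.01, -0.0], [0.0, -0.0, -1.0]]
wrist_force: [-0.3, -4.1, 5.1]
finger_gap: 0.183
grasp_force: 44.1
```

Run:
```python
from h import *
s=sense();T=s['tool_rot'];print(s['t'],s['tcp_pos'],np.degrees(np.arctan2(-T[0,0],-T[1,0])),s['wrist_force'],s['moment'],s['finger_gap'])
```

```text
25.05 [ 0.5408358  -0.09226443  0.12197494] -0.5679618816903621 [-0.32870649 -4.05686684  5.12426419] [-1.54200417  0.24353074 -0.07419415] 0.18271075461983893
```

Emit:
play_rows --rows '[[[8,0,0,0,0,0,-1],[8,0,0,0,0,0,-2],[8,0,0,0,0,0,-3],[8,0,0,0,0,0,-3]]]'

```text
t: 25.55
tcp_pos: [0.5408, -0.0923, 0.1219]
tool_rot: [[0.061, -0.998, 0.001], [-0.998, -0.061, -0.0], [0.0, -0.001, -1.0]]
wrist_force: [0.1, -4.2, 3.7]
finger_gap: 0.183
grasp_force: 47.2
```

Run:
```python
from m1 import *
s=sense();T=s['tool_rot'];print(s['t'],s['tcp_pos'],np.degrees(np.arctan2(-T[0,0],-T[1,0])),s['wrist_force'],s['moment'],s['finger_gap'])
im=cv2.cvtColor(grab_frame('wrist'),cv2.COLOR_RGB2BGR);H,S,V=hsv(im)
r=roi(((H<6)|(H>174))&(S>140),280,360,180,345)
print([(y,np.where(r[y])[0][[0,-1]].tolist()) for y in range(200,340,12) if r[y].any()])
```

```text
25.55 [ 0.54084419 -0.09227316  0.12189911] -3.475283056822085 [ 0.07128394 -4.22062749  3.69342069] [-1.61071209  0.13648196 -0.84784972] 0.18251136084535274
[(212, [308, 338]), (224, [307, 340]), (236, [307, 339]), (248, [305, 339]), (260, [305, 338]), (272, [305, 337]), (284, [305, 337]), (296, [305, 337]), (308, [305, 334]), (320, [304, 334])]
```

The moment is −0.85 N m, so the clamp is at its stop. I'll relax the twist, release and rise.

Emit:
play_rows --rows '[[[8,0,0,0,0,0,2],[20,0,0,0,0,0,2.5],[60,0,0,0,0,0,2.5],[60,0,0,0,0,0,2.5],[60,0,0,-5,0,0,2.5],[60,0,0,-20,0,0,2.5],[60,0,0,-55,0,0,2.5],[60,0,0,-100,0,0,2.5]]]'

```text
t: 26.6
tcp_pos: [0.5402, -0.092, 0.2231]
tool_rot: [[0.019, -1.0, -0.001], [-1.0, -0.019, -0.0], [0.0, 0.001, -1.0]]
wrist_force: [1.4, 0.2, 0.6]
finger_gap: 0.703
grasp_force: 0.0
```

Emit:
play_rows --rows '[[[60,0,15,-40,0,0,0],[60,0,35,-80,0,0,0],[60,0,60,-120,0,0,0],[60,0,80,-150,0,0,0],[60,0,90,-160,0,0,0],[60,0,90,-160,0,0,0],[60,0,90,-160,0,0,0],[60,0,90,-160,0,0,0]]]'

```text
t: 27.6
tcp_pos: [0.4508, -0.0936, 0.3803]
tool_rot: [[0.019, -1.0, -0.003], [-1.0, -0.019, -0.0], [0.0, 0.003, -1.0]]
wrist_force: [0.2, -0.2, -0.7]
finger_gap: 0.703
grasp_force: 0.0
```

Run:
```python
from m1 import *
s=sense();print(s['t'],s['tcp_pos'])
w=camera_model('wrist');im=cv2.cvtColor(grab_frame('wrist'),cv2.COLOR_RGB2BGR);H,S,V=hsv(im)
cv2.imwrite('pics/w8.png',im)
b=proj(w,[[.541,-.093,.1435]])[0].astype(int);print(b)
print('handle',rect(w,roi(((H<6)|(H>174))&(S>140),b[0]-40,b[0]+40,b[1]-40,b[1]+40),.1435))
cv2.imwrite('pics/c8.png',cv2.resize(im[0:340],(800,425)))
```

```text
27.6 [ 0.45076391 -0.09358004  0.38028961]
[252 165]
handle [array([539.3, -93.8]), array([61.5, 19. ]), np.float64(89.6)]
```

View pics/c8.png

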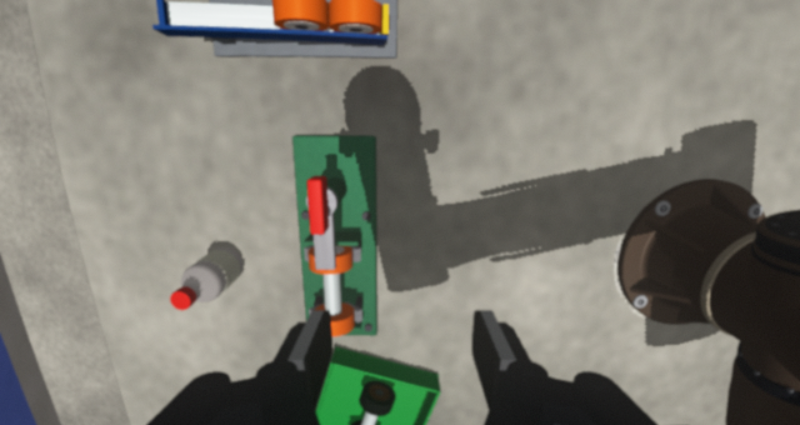

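The arm lies over the fresh roller's near wheel, with the handle at 89.6° (shut). The worn roller is in the tray, the next roller is at the stop, and the bottle is undisturbed. I'll hand in the job.

```bash
python3 -c "
from plant import workorder; print(workorder.sign_off())"
```

```text
the job is handed in; nothing more can be done
None
```

The job is handed in at about 28 s: the worn roller is in the tray, the fresh one is seated and clamped to the stop, the next roller is at the track stop, and I moved none of the tools; the judge's verdict was not shown.

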